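Route a used stopper through the two-way sorting chute

ROBOT

A 6-joint arm with a two-finger parallel gripper is mounted at the origin on a cart in front of the work surface, level with it; the furniture and walls round the work are solid. World frame = base frame: x ahead of the robot, y to its left, z up, the work surface at z = 0. Lengths are in m, angles in rad, forces in N, time in s.
With the tool pointing down it reaches from about 0.35 to 0.975 m from the base axis. Payload 4.9 kg.
Tool frame: the origin (TCP) lies on the centre line of the jaws, within the pads' length; the fingertips stand ctrl.nose_length ahead of it and the grasp point (between the pads) lies 2 mm behind it (ctrl.nose_length is the distance from the TCP to the fingertips, in m); z points along the fingers, y is the direction in which the jaws open and shut (so a half turn about z gives the same grasp; the last joint's range is limited). The gripper opens to 85 mm and grips with 20 to 120 N. Pads are 22 mm wide; open, the fingers measure 114 mm over their backs; the gripper's body (76 mm by 85 mm) begins 54 mm behind the grasp point. The pads swing forward as they close: fully open they stand 13 mm farther back than shut.
Start: joints at [1.122, 0.053, 1.613, -0, 1.476, -0.119], TCP at [0.202, 0.591, 0.248] pointing down, gripper open.
Joint ranges: [-3.01, 3.01], [-1.01, 2.22], [0.06, 2.58], [-1.02, 4.17], [0.09, 2.62], [-3.14, 3.14]. Speed limits (rad/s): [2.57, 2.57, 3.14, 3.14, 3.14, 3.14].

INTERFACE

Orientations are given as a rotation vector (axis times angle).
In Python, from station import sensors, get_image, order, ctrl gives the robot as it stands.
- The arm moves only by the tool move_arm, never from a script. Its argument "increments" is a list of rows, each a list of 5 numbers: the shift along the tool's x, y, z in cm, then the turn about the tool's z in degrees, then the finger opening in cm, from 0 to 8.54. In form: [[dx, dy, dz, twist, gripper], ...]. A call has 1 to 5 rows; each row is the pose to reach, as a shift and turn from the pose commanded when the call began, along the tool's axes at that moment; what a row does not reach only later rows make up. A row lasts 1/8 s, in which the tool goes at most 62.5 mm and 10.7 degrees, less where a joint would pass 70% of its speed; a pose out of reach is approached as far as the arm can. A call with a gripper value outside its range is refused whole. The fingers move at their own pace and stop on an object; "newtons" is the grip in N (left out, the last holds). Time passes only in rows, so rows that repeat a pose let the fingers close. It gives the time, the measured TCP pose, the force and the opening at its end, in the units of the state.
- sensors.get_obs(): the state, without advancing time (a new reading comes with each control period).
- get_image(name): name is "side" or "top" or "wrist"; returns a dict with "image" (400x640x3 uint8, red, green, blue), "K" (3x3 intrinsics, pixels), "R" (3x3) and "t" (3): a world point X has camera coordinates R X + t. Camera axes: x right, y down, z forward; pixel columns grow to the right and rows downward; lengths in m; the calibration is good to about 2 mm. A picture is of the moment at which its call begins. There is no depth.
- order.finish_job(): hands the job in, once; it reports no verdict.
The state is a dict: "t": time; "q": joint angles; "dq": joint speeds; "effort": joint torques, N m; "tool_pos": TCP position; "tool_rot": TCP orientation; "contact_force": force on the tool from outside, world axes, zero at the start; "wrist_torque": the same for the moment, N m; "opening": finger opening in m.
Only numpy, scipy, OpenCV 4.12 (cv2) and the standard library are available. Lean on these libraries where they do the work, as an engineer would, in place of code of your own. Each camera call takes 0.05 s, during which the arm holds its last target.

TASK

The used rubber stopper has to go to the wash, which is the round dish. First swing the lever of the sorting chute all the way over towards the side where the round dish stands, then drop the stopper into the hopper on top, so that it slides out into the round dish and stays there.

Things in the scene. Friction and masses are not known exactly. Their poses are not given: they have to be found in the camera images.
- rubber_stopper: Tapered red-brown rubber stopper, a plain short plug 29 mm across and 26 mm tall, 20 g, standing on the worktop to the right of the sorting chute. Three metal weights stand near it, bottle-shaped with a knob (29 x 50, 23 x 44 and 18 x 38 mm), with at least 40 mm free between, and 25 mm to the nearer vessel. Origin: centre of its underside; z up.
- sorter: White two-way sorting chute with a clear front pane, fixed, 206 mm wide, 218 mm high. Origin: centre of its foot on the worktop; x to its back, y to its left, z up. Square hopper mouth over the origin, 92 mm wide, rim at z = 218 mm, throat 50 x 60 mm. A part falls on a tilt plate moved by the lever and leaves by the open end on the left or right, above the vessel there.
- lever_ball (a point): Centre of the 20 mm black ball at the end of the lever, a steel rod 10 mm thick in front of the clear pane. The rod turns in the sorter's plane x = -78 mm, about an axis at y = 0, z = 130 mm; the ball is 100 mm from this axis. 37 mm are free between rod and pane, 70 mm beside it. Push the ball sideways along its arc, reaching no more than 20 mm below it.
- diverter (a joint): Lever and tilt plate, rad: 0 = lever upright, +0.9 = leaning fully to the sorter's left (+y), parts leave on the left; -0.9 = fully to the right, parts leave on the right. Stops at both ends, no spring; it stays where it is left (friction 0.1 N m, about 2 N at 50 mm from the axis). Starts near upright.
- round_dish: White round ceramic dish, 104 mm outer diameter, 36 mm high, wall 3 mm, inner floor 4 mm up; fixed under one chute end, centred 112 mm to the left or right of the sorter's origin. A square white tray of the same size stands under the other end. Origin: centre of its underside; z up.
Mind the look-alikes: they are no part of the job. Of the things like the rubber_stopper, leave any that is turquoise; of the rest the smaller one is meant.

How it is judged:
On the way, in this order (a step that is already met when the one before it is completed fails the run):
1. the lever is swung over to the side of the round dish (within 0.17 rad of its stop) (((y of round_dish in the frame of sorter above 0 m and value of joint diverter above 0.73 rad) or (y of round_dish in the frame of sorter below 0 m and value of joint diverter below -0.73 rad))), for 0.2 s.
2. the stopper is inside the sorting chute, below the rim of the hopper, with the lever still on the side of the round dish (((y of round_dish in the frame of sorter above 0 m and value of joint diverter above 0.73 rad) or (y of round_dish in the frame of sorter below 0 m and value of joint diverter below -0.73 rad)) and z of rubber_stopper in the frame of sorter between 0.05 and 0.205 m and horizontal distance between rubber_stopper and sorter below 0.06 m), for 0.02 s.
At the end, for the whole second after the job is handed in: the stopper lies at rest inside the round dish (its underside centre within 49 mm of the dish's axis and less than 45 mm above the worktop) and the lever is still over on the side of the round dish, within 0.17 rad of its stop (((y of round_dish in the frame of sorter above 0 m and value of joint diverter above 0.73 rad) or (y of round_dish in the frame of sorter below 0 m and value of joint diverter below -0.73 rad)) and horizontal distance between rubber_stopper and round_dish below 0.049 m and height (world z) of rubber_stopper below 0.045 m and linear speed of rubber_stopper below 0.02 m/s); the robot touches nothing.
It also fails if it takes over 46 s, if anything falls off the work surface, if the arm or the gripper's body presses on something with over 40 N, if the wrist force passes 120 N, or if a joint passes its speed limit or range.

## Working session

There is one attempt and no reset: what is moved stays moved. The work goes in short steps, Python scripts to look and compute and a tool call to move; the robot and the scene stay as the last step left them, time stands still between calls to the robot, and variables do not carry over. Pictures are saved under pics/ and viewed, and the job is handed in when it is done.

Besides the shell and the picture viewer there is one more tool, called after "Emit:" as name(argument=value, ...) on one line, values as JSON. move_arm: Moves the arm, as the interface text tells. Its arguments: {"type":"object","properties":{"increments":{"type":"array"},"newtons":{"type":"number"}},"required":["increments"]}

```bash
ls; mkdir -p pics; python3 - <<'E'
from station import sensors,get_image,order,ctrl
import cv2,pickle
o=sensors.get_obs();print(o);print(ctrl.nose_length)
for n in("side","top","wrist"):
    d=get_image(n);pickle.dump(d,open(f"pics/{n}0.pkl","wb"));cv2.imwrite(f"pics/{n}0.png",d["image"][:,:,::-1]);print(n,d["K"],d["R"],d["t"])
E
```

```text
pics
{'t': 0.0, 'q': array([ 1.12202267e+00,  5.33595000e-02,  1.61426257e+00, -1.18788661e-06,
        1.47601404e+00, -1.18971119e-01]), 'dq': array([-2.54874934e-03,  1.84649522e-04,  6.08138505e-05, -7.75751979e-04,
        1.26593807e-03, -1.00949245e-03]), 'effort': array([-1.66911414e-03, -3.93698430e+01, -3.70160973e+01, -3.61849980e-04,
        7.31302847e-03,  1.29316536e-06]), 'tool_pos': array([0.20213998, 0.59079696, 0.24708013]), 'tool_rot': array([-5.15613769e-01, -3.09841069e+00,  3.08134620e-03]), 'contact_force': array([-0.17682437, -1.00421383,  1.03208047]), 'wrist_torque': array([-0.0098709 ,  0.03932234,  0.00263244]), 'opening': 0.08552004191693774}
0.017
side [[499.85694027   0.         321.56850011]
 [  0.         499.85694027 188.89748301]
 [  0.           0.           1.        ]] [[ 0.96691058 -0.25497634  0.00842625]
 [-0.11808952 -0.47660323 -0.87115109]
 [ 0.2261389   0.84133015 -0.49094274]] [-0.57726679  0.13919662  1.13329038]
top [[405.63042145   0.         319.00771015]
 [  0.         405.63042145 194.2043203 ]
 [  0.           0.           1.        ]] [[ 0.00305776 -0.99968305  0.02498885]
 [-0.99003335 -0.00654481 -0.14068098]
 [ 0.14079994 -0.02430962 -0.98973957]] [-0.18787999  0.57273304  1.04159961]
wrist [[346.74727642   0.         326.25548687]
 [  0.         346.74727642 197.62230918]
 [  0.           0.           1.        ]] [[ 0.32297406  0.94640545 -0.00211594]
 [ 0.91143692 -0.31043686  0.27002166]
 [ 0.25489311 -0.08913854 -0.96285192]] [-0.62321324 -0.03577808  0.37762662]
```

View pics/side0.png

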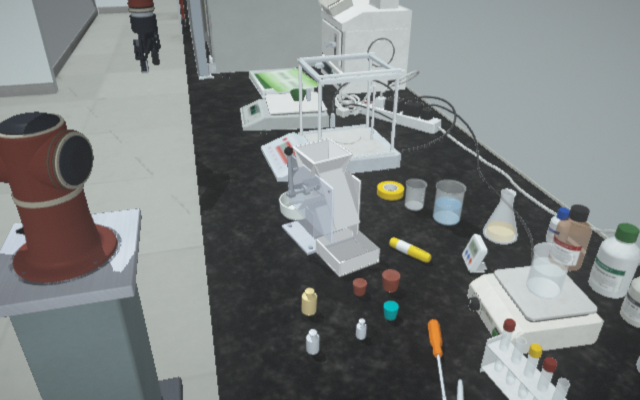

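View pics/top0.png

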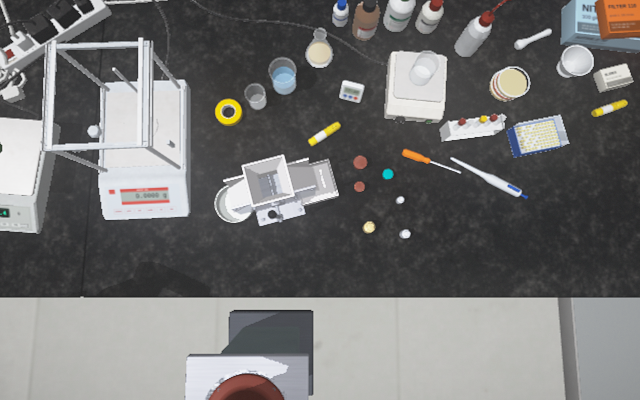

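View pics/wrist0.png

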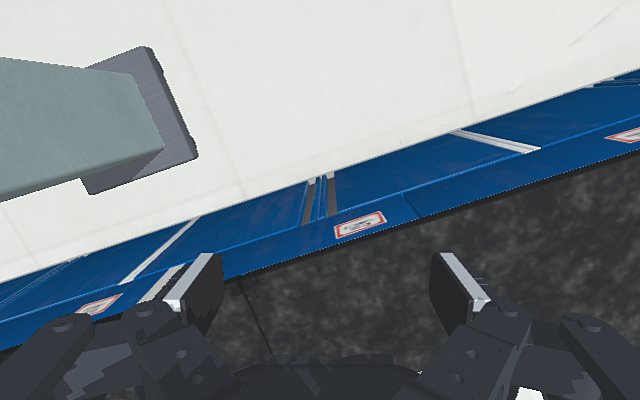

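The round dish is on the sorter's left (top ~(235,205)), and the square tray is on its right (320,180). There are two red-brown stoppers, at top (360,162) and (360,187); the nearer one looks smaller. The lever ball is near (272,213) in top. I'll enlarge these.

```bash
python3 - <<'E'
import cv2
a=cv2.imread("pics/top0.png");s=cv2.imread("pics/side0.png")
cv2.imwrite("pics/tc1.png",cv2.resize(a[140:240,205:345],None,fx=5.6,fy=5.6,interpolation=cv2.INTER_CUBIC))
cv2.imwrite("pics/tc2.png",cv2.resize(a[145:245,340:420],None,fx=6,fy=6,interpolation=cv2.INTER_CUBIC))
cv2.imwrite("pics/sc1.png",cv2.resize(s[130:280,270:390],None,fx=4,fy=4,interpolation=cv2.INTER_CUBIC))
cv2.imwrite("pics/sc2.png",cv2.resize(s[260:360,290:410],None,fx=6,fy=6,interpolation=cv2.INTER_CUBIC))
E
```

```text
(no output)
```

View pics/tc1.png

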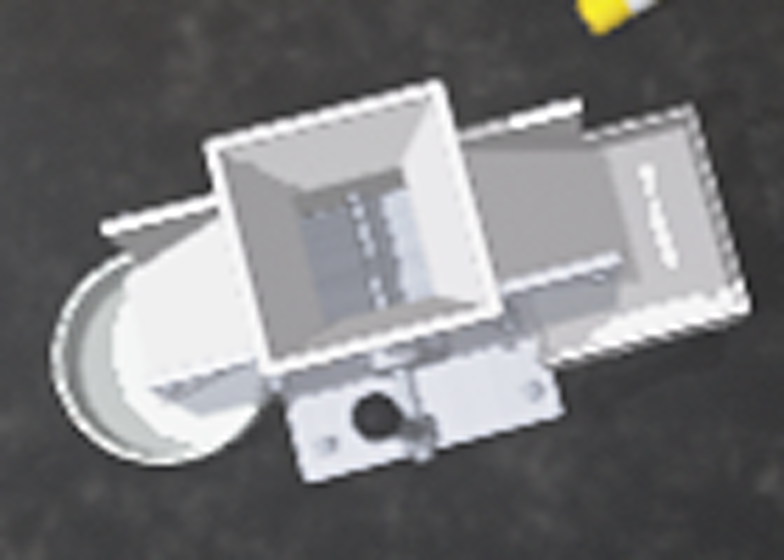

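View pics/tc2.png

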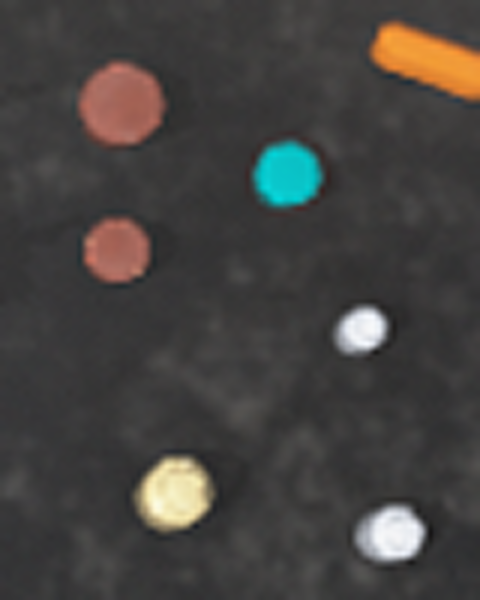

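View pics/sc1.png

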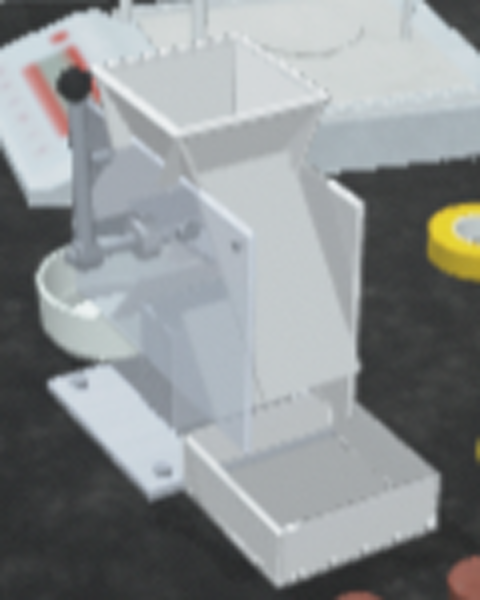

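View pics/sc2.png

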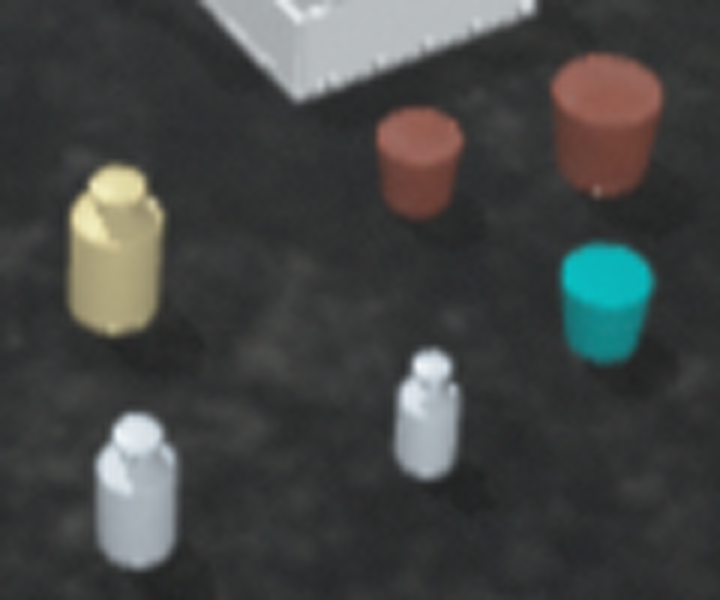

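The crops show:
- **Dish and tray:** the round dish is on the sorter's left and the tray on its right.
- **Stopper:** the target's top is at tc2 (117,250) / sc2 (420,130).
- **Ball:** at tc1 (378,416) / sc1 (75,84).
- **Rim corners:** at tc1 (210,147), (437,88), (495,308), (270,368).

```bash
cat > h.py <<'E'
import numpy as np,pickle,cv2
D={n:pickle.load(open(f"pics/{n}0.pkl","rb")) for n in("side","top")}
def ray(d,p):
    c=-d["R"].T@d["t"];v=d["R"].T@np.linalg.solve(d["K"],[p[0],p[1],1]);return c,v/np.linalg.norm(v)
def atz(d,p,z):
    c,v=ray(d,p);return c+v*(z-c[2])/v[2]
def tri(L):
    A=np.zeros((3,3));b=np.zeros(3)
    for d,p in L:
        c,v=ray(d,p);P=np.eye(3)-np.outer(v,v);A+=P;b+=P@c
    X=np.linalg.solve(A,b)
    return X,[np.linalg.norm((np.eye(3)-np.outer(ray(d,p)[1],ray(d,p)[1]))@(X-d_c)) for (d,p) in L for d_c in [ray(d,p)[0]]]
def proj(d,X):
    c=d["R"]@X+d["t"];u=d["K"]@c;return u[:2]/u[2]
def uc(p,f,o): return ((p[0]+.5)/f-.5+o[0],(p[1]+.5)/f-.5+o[1])
E
python3 - <<'E'
from h import *
np.set_printoptions(precision=4,suppress=True)
T,S=D["top"],D["side"]
t1=lambda *p:uc(p,5.6,(205,140)); t2=lambda *p:uc(p,6,(340,145)); s1=lambda *p:uc(p,4,(270,130)); s2=lambda *p:uc(p,6,(290,260))
R=[atz(T,t1(*p),.218) for p in[(210,147),(437,88),(495,308),(270,368)]]
RS=[atz(S,s1(*p),.218) for p in[(95,66),(234,38),(327,98),(182,135)]]
for r in(R,RS):
    print(np.array(r),"sides",[np.linalg.norm(r[i]-r[i-1]) for i in range(4)]); c=np.mean(r,0);print("ctr",c)
c=np.mean(R,0)
yl=(R[0]-R[1]+R[3]-R[2]);print("yaw y",np.degrees(np.arctan2(-yl[0],yl[1])))
xl=(R[0]+R[1]-R[2]-R[3]);print("yaw x",np.degrees(np.arctan2(xl[1],xl[0])))
print("ball",tri([(T,t1(378,416)),(S,s1(75,84))]))
print("st",atz(T,t2(117,250),.026),tri([(T,t2(117,250)),(S,s2(420,130))]))
for p in[(121,103),(287,174)]:print(atz(T,t2(*p),.03))
print("w",[atz(T,t2(*p),.045) for p in[(178,490),(365,328),(400,530)]])
E
```

```text
[[ 0.612  -0.0076  0.218 ]
 [ 0.6371 -0.0982  0.218 ]
 [ 0.5475 -0.1227  0.218 ]
 [ 0.5229 -0.0339  0.218 ]] sides [np.float64(0.09294281211542521), np.float64(0.09400426941775598), np.float64(0.09290955402269674), np.float64(0.092112729470988)]
ctr [ 0.5799 -0.0656  0.218 ]
[[ 0.5208 -0.0354  0.218 ]
 [ 0.6064 -0.0165  0.218 ]
 [ 0.6339 -0.1057  0.218 ]
 [ 0.5469 -0.1305  0.218 ]] sides [np.float64(0.09858302023121847), np.float64(0.08763967944827203), np.float64(0.09339207027575917), np.float64(0.09047955800590014)]
ctr [ 0.577 -0.072  0.218]
yaw y 15.48369494427094
yaw x 15.867031753020262
ball (array([ 0.5021, -0.0778,  0.2284]), [np.float64(0.0009718557176761799), np.float64(0.0009718557176761216)])
st [ 0.5987 -0.2949  0.026 ] (array([ 0.5985, -0.2948,  0.0263]), [np.float64(0.000167222814235386), np.float64(0.00016722281423545873)])
[ 0.6661 -0.297   0.03  ]
[ 0.6337 -0.3725  0.03  ]
w [array([ 0.4885, -0.3183,  0.045 ]), array([ 0.5611, -0.4031,  0.045 ]), array([ 0.4714, -0.4163,  0.045 ])]
```

Measurements agree: rim sides about 93 mm, ball height 228 mm, stopper top 26 mm. The sorter origin is about (0.579,-0.067) with yaw about 15.7°, and the lever is at about +0.1. Next is a helper for increments.

```bash
cat >> h.py <<'E'
from scipy.spatial.transform import Rotation as Ro
O=np.array([.579,-.067,0]);Y=np.radians(15.7)
xs=np.array([np.cos(Y),np.sin(Y),0]);ys=np.array([-np.sin(Y),np.cos(Y),0])
def W(x,y,z): return O+x*xs+y*ys+[0,0,z]
def inc(target):
    from station import sensors
    o=sensors.get_obs();R=Ro.from_rotvec(o["tool_rot"]).as_matrix()
    a=np.degrees(np.arctan2(R[1,1],R[0,1]))
    tw=-(105.7-a); d=R.T@(np.asarray(target)-o["tool_pos"])*100
    print("t",round(o["t"],2),"pos",o["tool_pos"].round(4),"F",o["contact_force"].round(1),"sorter",(np.array([xs,ys])@(o["tool_pos"]-O)).round(4),"inc cm",d.round(2),"twist",round(tw,1))
E
python3 -c "
from h import *
inc(W(-.08,-.035,.29))"
```

```text
t 0.15 pos [0.2022 0.5909 0.2473] F [ 0.1  0.5 -0.7] sorter [-0.1847  0.7353] inc cm [-52.36 -57.47  -4.18] twist -34.6
```

Emit:
move_arm(increments=[[-3, -3, -4.2, -7, 0], [-7, -7.5, -4.2, -14, 0], [-11, -12, -4.2, -21, 0], [-15, -16.5, -4.2, -28, 0], [-19, -21, -4.2, -34.6, 0]], newtons=30)

```text
t: 0.78
tool_pos: [0.3144, 0.3293, 0.29]
tool_rot: [-0.436, 3.111, -0.0]
contact_force: [1.3, -0.5, 0.2]
opening: 0.0
```

```bash
python3 -c "
from h import *
inc(W(-.08,-.035,.29))"
```

```text
t 0.78 pos [0.3144 0.3293 0.29  ] F [ 1.3 -0.5  0.2] sorter [-0.1475  0.4531] inc cm [-6.530e+00 -4.884e+01  2.000e-02] twist 0.3
```

Emit:
move_arm(increments=[[-1, -6, 0, 0, 0], [-2, -12, 0, 0, 0], [-3, -18, 0, 0, 0], [-4, -24, 0, 0, 0], [-5, -30, 0, 0, 0]])

```text
t: 1.4
tool_pos: [0.4438, 0.0539, 0.2902]
tool_rot: [-0.429, 3.112, 0.0]
contact_force: [1.5, 0.0, 0.8]
opening: 0.0001
```

```bash
python3 -c "
from h import *
inc(W(-.08,-.045,.29))"
```

```text
t 1.4 pos [0.4438 0.0539 0.2902] F [1.5 0.  0.8] sorter [-0.0974  0.153 ] inc cm [ -1.75 -19.8    0.02] twist -0.0
```

Emit:
move_arm(increments=[[-0.5, -6, 0, 0, 0], [-1, -12, 0, 0, 0], [-1.7, -17, 0, 0, 0], [-1.7, -19.8, 0, 0, 0], [-1.7, -19.8, 0, 0, 0]])

```text
t: 2.02
tool_pos: [0.5134, -0.1316, 0.2896]
tool_rot: [0.425, -3.111, -0.001]
contact_force: [0.3, 0.5, -0.3]
opening: 0.0001
```

```bash
python3 - <<'E'
from h import *
inc(W(-.08,-.045,.235))
from station import get_image
for n in("side","top"):
    d=get_image(n);im=d["image"][:,:,::-1]
    c=im[100:250,250:400] if n=="side" else im[130:250,200:350]
    cv2.imwrite(f"pics/{n}1.png",cv2.resize(c,None,fx=4,fy=4,interpolation=cv2.INTER_CUBIC))
E
```

```text
t 2.02 pos [ 0.5134 -0.1316  0.2896] F [ 0.3  0.5 -0.3] sorter [-0.0807 -0.0444] inc cm [-0.07 -0.06  5.46] twist -0.2
```

View pics/side1.png

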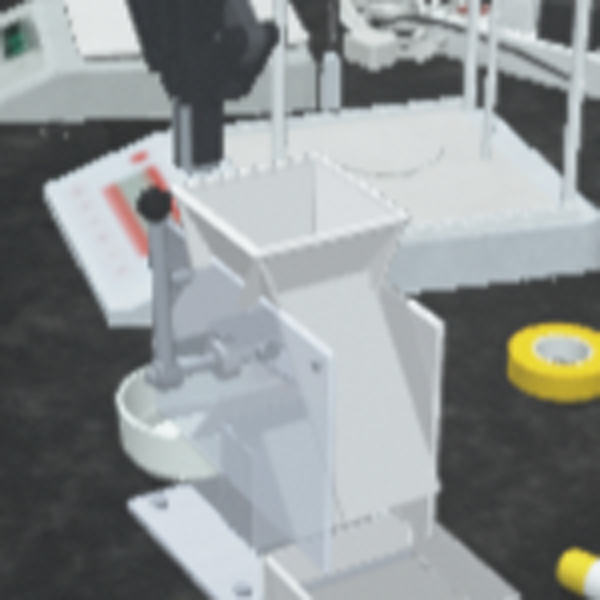

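View pics/top1.png

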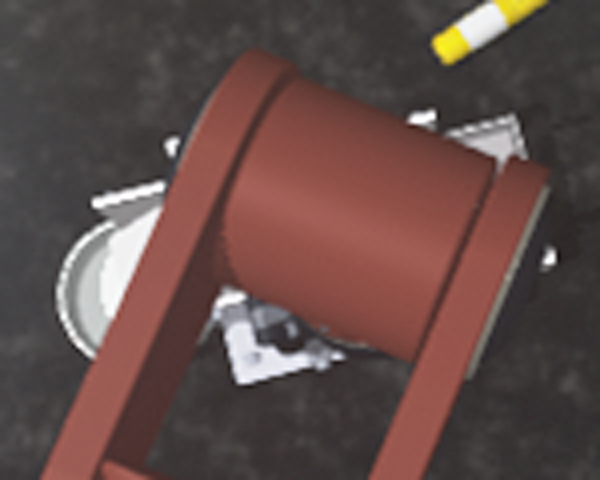

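The tip is right of the ball and in front of the hopper, and the ball is still near upright. Now I lower and push along the arc.

Emit:
move_arm(increments=[[0, 0, 2.5, 0, 0], [0, 0, 5.0, 0, 0], [0, 1.5, 5.0, 0, 0], [0, 3.0, 5.0, 0, 0], [0, 3.9, 5.1, 0, 0]])

```text
t: 2.75
tool_pos: [0.5032, -0.0915, 0.2413]
tool_rot: [-0.431, 3.109, -0.003]
contact_force: [-0.1, -1.3, 1.3]
opening: 0.0005
```

```bash
python3 - <<'E'
from h import *
inc(W(-.08,.0506,.207))
from station import get_image
for n in("side",):
    d=get_image(n);im=d["image"][:,:,::-1]
    c=im[100:250,250:400] if n=="side" else im[130:250,200:350]
    cv2.imwrite(f"pics/{n}2.png",cv2.resize(c,None,fx=4,fy=4,interpolation=cv2.INTER_CUBIC))
E
```

```text
t 2.75 pos [ 0.5032 -0.0915  0.2413] F [-0.1 -1.3  1.3] sorter [-0.0796 -0.0031] inc cm [0.04 5.37 3.41] twist 0.1
```

View pics/side2.png

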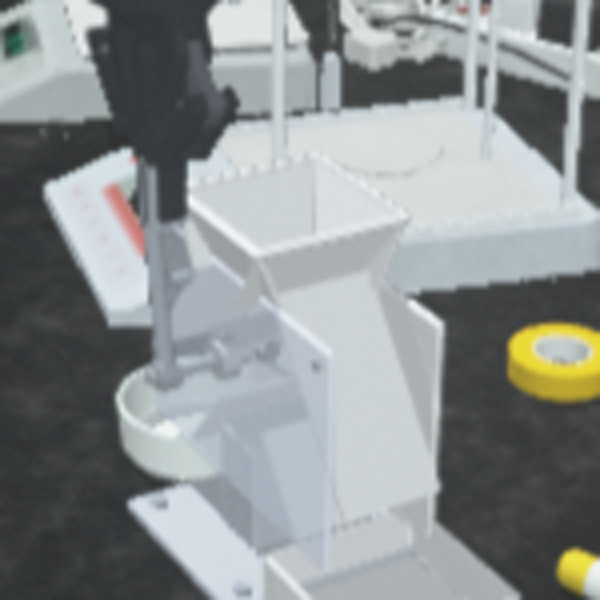

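The finger is against the ball and the rod is starting to tilt. I continue along the arc.

Emit:
move_arm(increments=[[0, 0.9, 0.4, 0, 0], [0, 2.0, 0.9, 0, 0], [0, 3.2, 1.6, 0, 0], [0, 4.3, 2.4, 0, 0], [0, 5.2, 3.2, 0, 0]])

```text
t: 3.42
tool_pos: [0.4884, -0.0418, 0.2064]
tool_rot: [0.429, -3.111, -0.0]
contact_force: [0.4, -0.4, 0.4]
opening: 0.0001
```

```bash
python3 - <<'E'
from h import *
inc(W(-.08,.0506,.207))
from station import get_image
for n in("side","wrist"):
    d=get_image(n);im=d["image"][:,:,::-1];pickle.dump(d,open(f"pics/{n}3.pkl","wb"))
    c=im[100:250,250:400] if n=="side" else im
    cv2.imwrite(f"pics/{n}3.png",cv2.resize(c,None,fx=4 if n=="side" else 1,fy=4 if n=="side" else 1,interpolation=cv2.INTER_CUBIC))
E
```

```text
t 3.42 pos [ 0.4884 -0.0418  0.2064] F [ 0.4 -0.4  0.4] sorter [-0.0804  0.0488] inc cm [-0.04  0.18 -0.06] twist 0.0
```

View pics/side3.png

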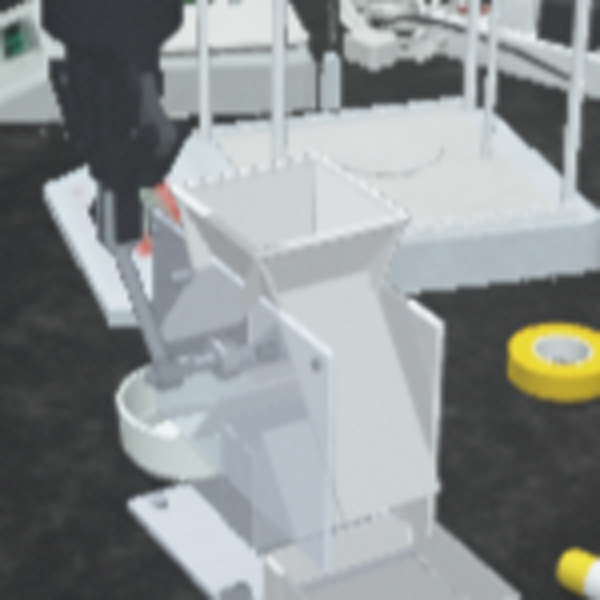

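View pics/wrist3.png

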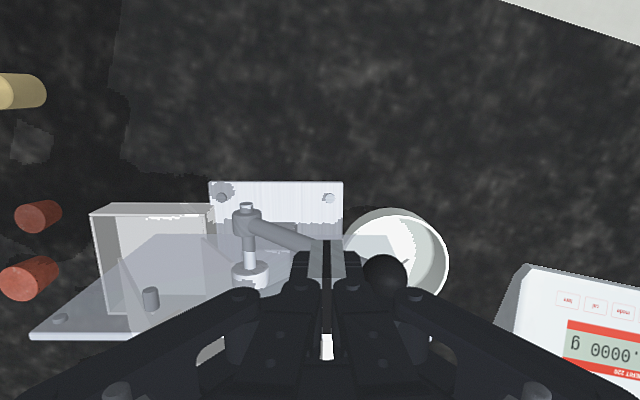

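The lever leans left, with the ball at wrist pixel ~(386,275). I'll get its angle from the ray meeting the lever plane.

```bash
python3 - <<'E'
from h import *
d=pickle.load(open("pics/wrist3.pkl","rb"))
for p in[(386,276),(383,277),(389,273)]:
    c,v=ray(d,p); s=(-.078-(c-O)@xs)/(v@xs);X=c+s*v;y=(X-O)@ys;print(y,X[2],np.arctan2(y,X[2]-.13),np.hypot(y,X[2]-.13))
for th in(.6,.7,.8,.9):
    print(th,proj(d,W(-.078,.1*np.sin(th),.13+.1*np.cos(th))))
E
```

```text
0.0742872005772382 0.19771358996709482 0.8316579118007356 0.100517254418506
0.07287946486541193 0.1985804034234468 0.8157794913224523 0.10007341371608906
0.07602592631446718 0.19505549987562473 0.8630015414291288 0.10006077920963939
0.6 [345.84173598 294.84944206]
0.7 [364.95226141 286.68397622]
0.8 [380.67834915 278.27509048]
0.9 [393.09434506 269.84896171]
```

θ ≈ 0.83. A few mm more will bring it to the stop.

Emit:
move_arm(increments=[[0, 0.3, 0.2, 0, 0], [0, 0.5, 0.4, 0, 0], [0, 0.6, 0.5, 0, 0], [0, 0.6, 0.5, 0, 0]])

```text
t: 4.03
tool_pos: [0.4872, -0.0369, 0.2023]
tool_rot: [-0.429, 3.112, -0.0]
contact_force: [0.0, 0.3, -0.0]
opening: -0.0001
```

```bash
python3 - <<'E'
from h import *
inc(W(-.08,-.02,.30))
from station import get_image
d=get_image("wrist");im=d["image"][:,:,::-1];pickle.dump(d,open(f"pics/wrist4.pkl","wb"))
cv2.imwrite("pics/wrist4.png",im)
for th in(.7,.8,.9):
    print(th,proj(d,W(-.078,.1*np.sin(th),.13+.1*np.cos(th))))
E
```

```text
t 4.03 pos [ 0.4872 -0.0369  0.2023] F [ 0.   0.3 -0. ] sorter [-0.0802  0.0538] inc cm [-0.02 -7.38 -9.77] twist -0.0
0.7 [355.62355471 288.88246077]
0.8 [372.1487524  280.17052404]
0.9 [385.27022919 271.4548639 ]
```

View pics/wrist4.png

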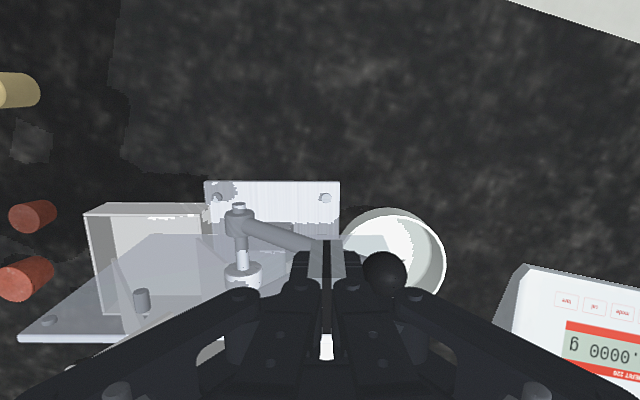

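The ball at (385,271) matches θ≈0.9, the stop. I retract and head for the stopper.

Emit:
move_arm(increments=[[0, -1, 0, 0, 0], [0, -2, -4, 0, 0], [0, -4, -9, 0, 3], [0, -8, -9, 0, 5.2], [0, -14, -9, 0, 5.2]])

```text
t: 4.7
tool_pos: [0.5259, -0.1727, 0.2939]
tool_rot: [-0.432, 3.109, -0.002]
contact_force: [1.1, -0.1, -0.4]
opening: 0.0516
```

```bash
python3 - <<'E'
from h import *
inc([.5985,-.2948,.13])
E
```

```text
t 4.7 pos [ 0.5259 -0.1727  0.2939] F [ 1.1 -0.1 -0.4] sorter [-0.0797 -0.0874] inc cm [ -3.61 -13.7   16.42] twist 0.1
```

Emit:
move_arm(increments=[[0, -6, 0, 0, 5.2], [-1.8, -12, 2, 0, 5.2], [-3.6, -13.7, 8, 0, 5.2], [-3.6, -13.7, 14, 0, 5.2], [-3.6, -13.7, 16.4, 0, 5.2]])

```text
t: 5.32
tool_pos: [0.5944, -0.2932, 0.1221]
tool_rot: [0.427, -3.106, -0.009]
contact_force: [-0.1, -0.4, 0.6]
opening: 0.0523
```

```bash
python3 - <<'E'
from h import *
inc([.5985,-.2948,.021])
from station import get_image
d=get_image("wrist");im=d["image"][:,:,::-1];pickle.dump(d,open(f"pics/wrist5.pkl","wb"))
cv2.imwrite("pics/wrist5.png",im)
print(proj(d,np.array([.5985,-.2948,.026])))
d=get_image("side");im=d["image"][:,:,::-1];cv2.imwrite("pics/side5.png",cv2.resize(im[130:330,240:420],None,fx=3,fy=3,interpolation=cv2.INTER_CUBIC))
E
```

```text
t 5.33 pos [ 0.5944 -0.2932  0.1221] F [-0.1 -0.4  0.6] sorter [-0.0464 -0.2219] inc cm [-0.41 -0.33 10.1 ] twist -0.0
[322.57951234 212.99356117]
```

View pics/wrist5.png

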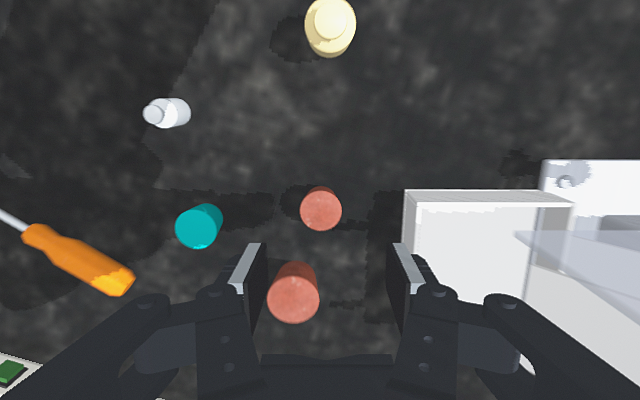

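View pics/side5.png

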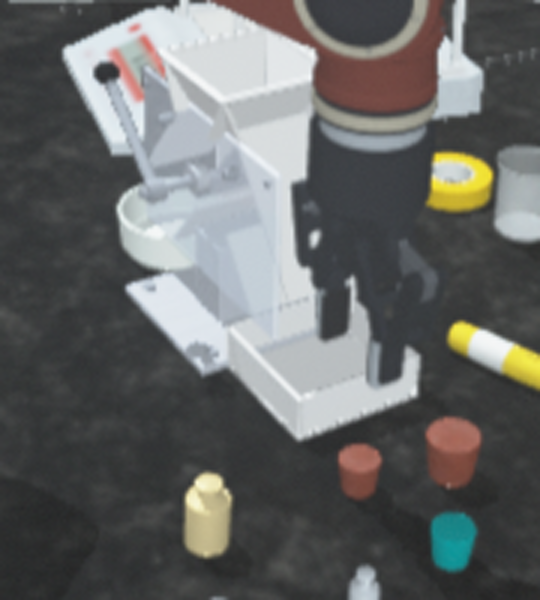

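The stopper at (321,210) matches the prediction (322.6,213), and the lever is still over. I descend partway and recheck the pose.

Emit:
move_arm(increments=[[-0.2, -0.2, 3, 0, 5.2], [-0.2, -0.2, 6, 0, 5.2], [-0.2, -0.2, 6, 0, 5.2]])

```text
t: 5.8
tool_pos: [0.5984, -0.2948, 0.0673]
tool_rot: [0.429, -3.11, -0.003]
contact_force: [-0.4, 0.8, -0.5]
opening: 0.0519
```

```bash
python3 - <<'E'
from h import *
inc([.5985,-.2948,.021])
E
```

```text
t 5.8 pos [ 0.5984 -0.2948  0.0673] F [-0.4  0.8 -0.5] sorter [-0.043  -0.2246] inc cm [-0.02 -0.01  4.62] twist -0.0
```

Emit:
move_arm(increments=[[0, 0, 2.5, 0, 5.2], [0, 0, 4.5, 0, 5.2], [0, 0, 4.6, 0, 5.2], [0, 0, 4.6, 0, 5.2]])

```text
t: 6.3
tool_pos: [0.5999, -0.2955, 0.0233]
tool_rot: [-0.429, 3.111, -0.001]
contact_force: [0.3, 0.7, -0.4]
opening: 0.0522
```

Emit:
move_arm(increments=[[0, 0, 0, 0, 2.0], [0, 0, 0, 0, 2.0], [0, 0, 0, 0, 2.0], [0, 0, 0, 0, 2.0], [0, 0, 0, 0, 2.0]], newtons=25)

```text
t: 6.92
tool_pos: [0.6001, -0.2956, 0.0237]
tool_rot: [-0.429, 3.111, -0.002]
contact_force: [-0.1, 1.1, 5.1]
opening: 0.0281
```

```bash
python3 - <<'E'
from h import *
inc([.5985,-.2948,.021])
from station import get_image
d=get_image("wrist");im=d["image"][:,:,::-1]
cv2.imwrite("pics/wrist6.png",im)
E
```

```text
t 6.92 pos [ 0.6001 -0.2956  0.0237] F [-0.1  1.1  5.1] sorter [-0.0415 -0.2258] inc cm [0.13 0.13 0.27] twist 0.0
```

View pics/wrist6.png

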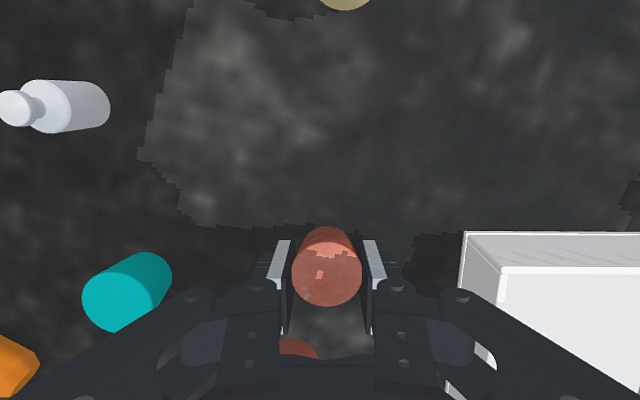

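The stopper is between the pads with the opening holding at 28 mm. I lift.

Emit:
move_arm(increments=[[0, 0, -3, 0, 2.0], [0, 0, -9, 0, 2.0], [0, 0, -15, 0, 2.0], [0, 0, -21, 0, 2.0], [0, 0, -27, 0, 2.0]])

```text
t: 7.6
tool_pos: [0.5988, -0.2948, 0.2935]
tool_rot: [0.429, -3.111, -0.001]
contact_force: [1.1, 0.1, -0.8]
opening: 0.0274
```

```bash
python3 - <<'E'
from h import *
inc(W(0,0,.30))
from station import get_image
d=get_image("wrist");im=d["image"][:,:,::-1]
cv2.imwrite("pics/wrist7.png",im)
E
```

```text
t 7.6 pos [ 0.5988 -0.2948  0.2935] F [ 1.1  0.1 -0.8] sorter [-0.0426 -0.2246] inc cm [-4.26 22.46 -0.63] twist 0.0
```

View pics/wrist7.png

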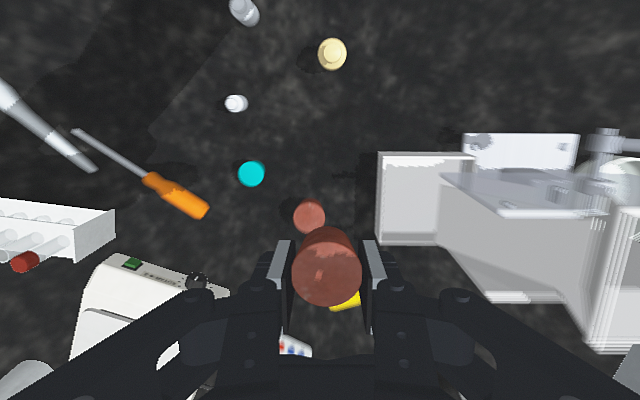

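The stopper is held, and the larger one stays behind at (309,217). I carry it over the hopper.

Emit:
move_arm(increments=[[-1, 4, -1, 0, 2.0], [-2, 9, -1, 0, 2.0], [-3, 14, -1, 0, 2.0], [-4, 19, -1, 0, 2.0], [-4.3, 22.4, -1, 0, 2.0]])

```text
t: 8.28
tool_pos: [0.5794, -0.0656, 0.3014]
tool_rot: [0.431, -3.111, -0.001]
contact_force: [1.1, 0.5, 0.3]
opening: 0.028
```

Emit:
move_arm(increments=[[0, 0, 0, 0, 2.0], [0, 0, 0, 0, 2.0]])

```text
t: 8.52
tool_pos: [0.58, -0.0683, 0.3018]
tool_rot: [0.429, -3.112, 0.0]
contact_force: [-0.3, -0.3, -0.0]
opening: 0.0276
```

```bash
python3 - <<'E'
from h import *
inc(W(0,0,.24))
from station import get_image
d=get_image("wrist");im=d["image"][:,:,::-1]
cv2.imwrite("pics/wrist8.png",im)
d=get_image("side");im=d["image"][:,:,::-1];cv2.imwrite("pics/side8.png",cv2.resize(im[70:270,240:420],None,fx=3,fy=3,interpolation=cv2.INTER_CUBIC))
E
```

```text
t 8.53 pos [ 0.58   -0.0683  0.3018] F [-0.3 -0.3 -0. ] sorter [ 0.0006 -0.0015] inc cm [0.06 0.15 6.18] twist -0.0
```

View pics/wrist8.png

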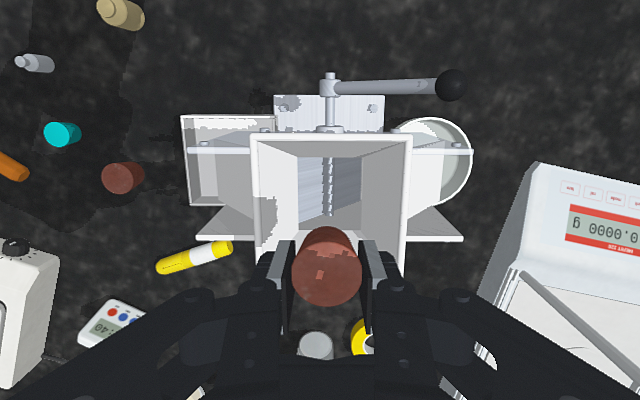

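View pics/side8.png

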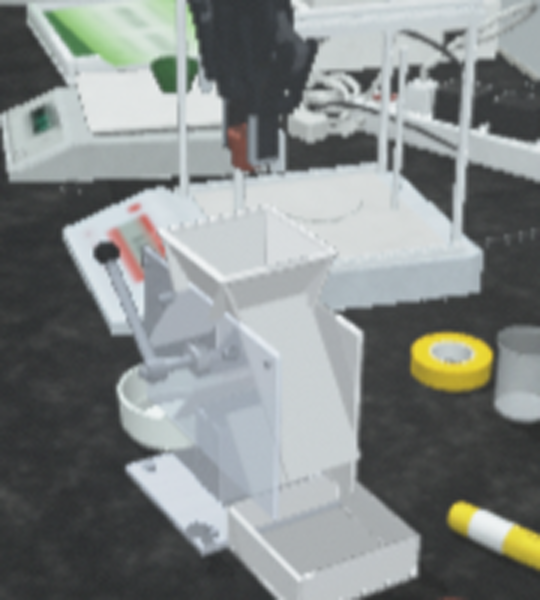

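The stopper is held over the mouth and the lever is at its stop. I lower to the rim and release with a limited opening.

Emit:
move_arm(increments=[[0, 0.1, 3, 0, 2.0], [0, 0.1, 5.5, 0, 2.0], [0, 0.1, 6.2, 0, 2.0], [0, 0.1, 6.2, 0, 2.0], [0, 0.1, 6.2, 0, 2.0]])

```text
t: 9.25
tool_pos: [0.5805, -0.0673, 0.2419]
tool_rot: [-0.428, 3.11, -0.001]
contact_force: [0.2, -0.1, -1.3]
opening: 0.0276
```

Emit:
move_arm(increments=[[0, 0, 0, 0, 4.5], [0, 0, 0, 0, 4.5], [0, 0, 0, 0, 4.5], [0, 0, 0, 0, 4.5]])

```text
t: 9.75
tool_pos: [0.5798, -0.0668, 0.2404]
tool_rot: [-0.429, 3.112, -0.0]
contact_force: [-0.1, -0.1, 0.5]
opening: 0.0452
```

```bash
python3 - <<'E'
from h import *
inc(W(0,0,.24))
from station import get_image
d=get_image("wrist");im=d["image"][:,:,::-1]
cv2.imwrite("pics/wrist9.png",im)
d=get_image("side");im=d["image"][:,:,::-1];cv2.imwrite("pics/side9.png",cv2.resize(im[70:270,240:420],None,fx=3,fy=3,interpolation=cv2.INTER_CUBIC))
E
```

```text
t 9.75 pos [ 0.5798 -0.0668  0.2404] F [-0.1 -0.1  0.5] sorter [ 0.0008 -0.    ] inc cm [0.08 0.   0.04] twist 0.0
```

View pics/wrist9.png

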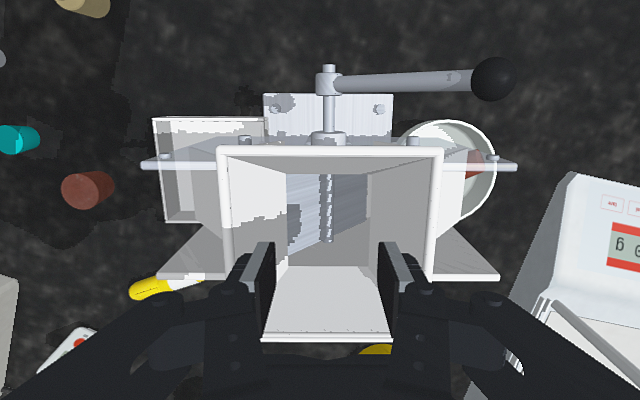

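View pics/side9.png

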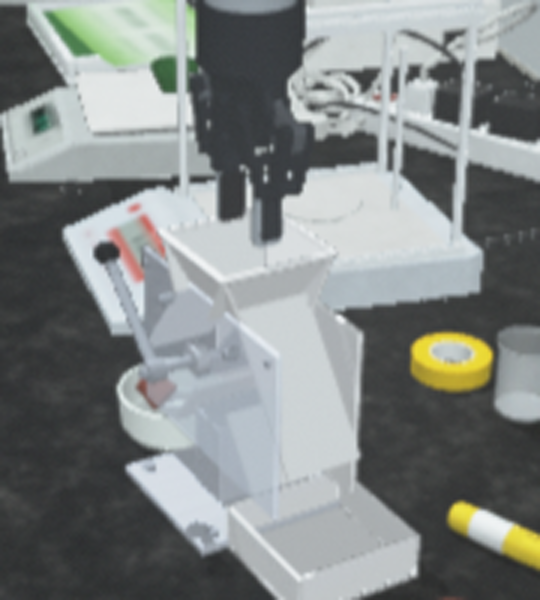

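The stopper is already in the dish (side ~(155,390), wrist ~(473,163)). I lift clear, let it settle and check.

Emit:
move_arm(increments=[[0, 0, -4, 0, 4.5], [0, 0, -9, 0, 4.5], [0, 0, -12, 0, 4.5], [0, -6, -12, 0, 4.5], [0, -12, -12, 0, 4.5]])

```text
t: 10.48
tool_pos: [0.6129, -0.1832, 0.3616]
tool_rot: [-0.432, 3.11, -0.002]
contact_force: [0.3, -0.1, -0.7]
opening: 0.0451
```

Emit:
move_arm(increments=[[0, -6, 0, 0, 4.5], [0, -8, 0, 0, 4.5], [0, -8, 0, 0, 4.5], [0, -8, 0, 0, 4.5], [0, -8, 0, 0, 4.5]])

```text
t: 11.1
tool_pos: [0.634, -0.2577, 0.361]
tool_rot: [-0.432, 3.111, -0.0]
contact_force: [0.1, 0.0, -1.1]
opening: 0.0453
```

```bash
python3 - <<'E'
from h import *
inc(W(0,0,.24))
from station import get_image
d=get_image("top");im=d["image"][:,:,::-1]
cv2.imwrite("pics/top10.png",cv2.resize(im[140:240,205:345],None,fx=5.6,fy=5.6,interpolation=cv2.INTER_CUBIC))
d=get_image("side");im=d["image"][:,:,::-1];cv2.imwrite("pics/side10.png",cv2.resize(im[130:250,260:380],None,fx=5,fy=5,interpolation=cv2.INTER_CUBIC))
E
```

```text
t 11.1 pos [ 0.634  -0.2577  0.361 ] F [ 0.1  0.  -1.1] sorter [ 0.0013 -0.1985] inc cm [ 0.1  19.85 12.09] twist 0.1
```

View pics/top10.png

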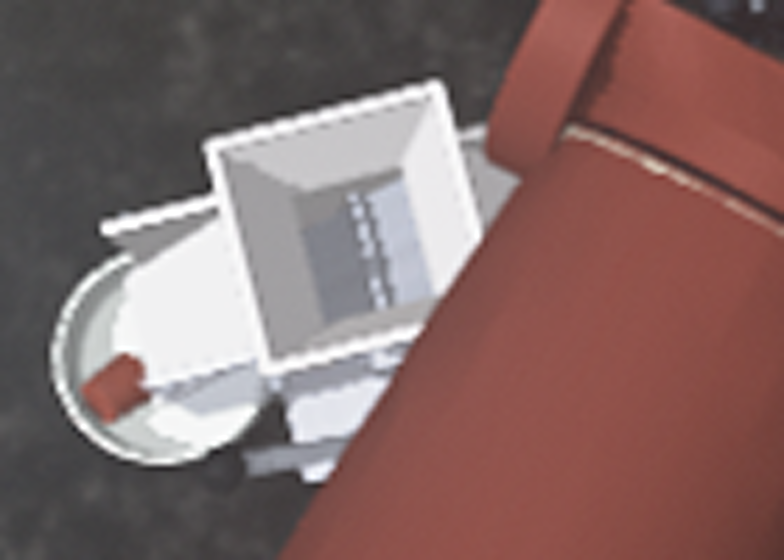

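View pics/side10.png

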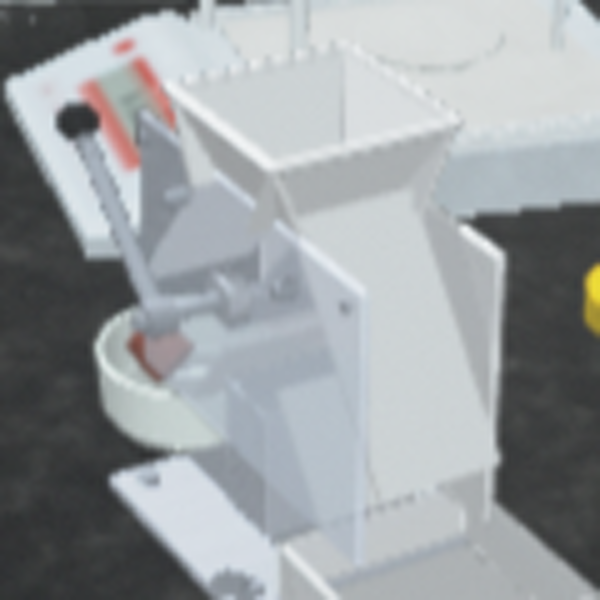

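The stopper lies on its side in the dish at top crop (115,385). I check its end positions, the lever and whether it is at rest.

```bash
python3 - <<'E'
from h import *
from station import get_image
T,S=D["top"],D["side"]
C=W(0,.112,0)
print("dish ctr",C, "dish centre top crop px",((proj(T,C+[0,0,.036])-[205,140])*5.6))
for p in[(100,400),(115,387),(135,370),(92,393)]:
  for z in(.018,.03):
    X=atz(T,uc(p,5.6,(205,140)),z);print(p,z,X[:2].round(4),"r",round(np.hypot(*(X-C)[:2]),4))
X=None
p=uc((78,121),5,(260,130));c,v=ray(S,p);s=(-.078-(c-O)@xs)/(v@xs);X=c+s*v;y=(X-O)@ys;print("lever",np.arctan2(y,X[2]-.13))
for th in(.73,.8,.9):print(th,(proj(S,W(-.078,.1*np.sin(th),.13+.1*np.cos(th)))-[260,130])*5)
a=get_image("side")["image"].astype(int)
import time
for i in range(3):b=get_image("side")["image"].astype(int)
print("diff",abs(a-b)[180:225,270:310].max())
E
```

```text
dish ctr [0.54869275 0.04082148 0.        ] dish centre top crop px [163.85168201 354.290531  ]
(100, 400) 0.018 [0.5295 0.0752] r 0.0394
(100, 400) 0.03 [0.5283 0.0727] r 0.0378
(115, 387) 0.018 [0.5359 0.0683] r 0.0303
(115, 387) 0.03 [0.5346 0.0658] r 0.0287
(135, 370) 0.018 [0.5442 0.0589] r 0.0187
(135, 370) 0.03 [0.5429 0.0566] r 0.0168
(92, 393) 0.018 [0.5329 0.0792] r 0.0415
(92, 393) 0.03 [0.5317 0.0766] r 0.0396
lever 0.8897203800928848
0.73 [ 85.97428094 105.36750233]
0.8 [ 81.42595844 110.97641742]
0.9 [ 75.65309431 120.55533241]
diff 5
```

```bash
python3 -c "
from station import order,sensors
print(order.finish_job());print(sensors.get_obs()['t'])"
```

```text
the job is handed in; nothing more can be done
None
the job is handed in; nothing more can be done
```

The used stopper is in the round dish and the lever is over on the dish's side. The job was handed in at about 11.3 s, and `finish_job()` gave no verdict.

I pushed the lever left to its stop with the closed fingers. Then I picked up the smaller red-brown stopper, carried it over the hopper and dropped it at the rim. It slid out into the round dish, and I moved the arm clear.

Last checks before handing in:
- **Lever:** measured at about 0.89 rad from the side camera, against a stop of 0.9.
- **Stopper:** lying on its side in the dish. Its ends are about 17 to 42 mm from the dish axis, and the limit is 49 mm. I took its height as 18–30 mm rather than measuring it.
- **At rest:** four side images in a row showed no visible movement around the dish.
- **Arm:** clear of everything, with a residual force of about 1 N.

No check failed. The two cameras disagreed by about 7 mm on the hopper centre. I used the top view mainly, and the stopper dropped cleanly.

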